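Start the bench polisher with its locking lever

TASK

Start the small grey polisher: lift the red locking collar on its lever out of the notch, swing the lever all the way over from the red dot to the green dot while the collar is up, and let go so that the collar drops home in the far notch. Do not force the lever while it is locked, and leave the things lying round the machine where they are.

Things in the scene. Friction and masses are not known exactly. Their poses are not given: they have to be found in the camera images.
- polisher: Fixed bench polisher: grey box, x -62 to +170, y -80 to +80, 55 mm high, with a closed drum 108 mm across on its rear deck (centre x +108, lid top z 102, lid knob top z 114). Origin: on the worktop, straight below the lever's pivot. x points from lever to drum, the way the lever swings on; y is along the lever's hinge axis; z up. Red dot on the deck: off side (-x); green dot: on side (+x).
- lever_pivot (a point): The point on the lever's hinge axis in the middle of the lever, 68 mm above the worktop. A notched steel quadrant, 28 mm wide along y, stands round it and reaches 39 mm from this point; the collar's cross-pin reaches 16 mm to either side. Nothing else stands beside the lever.
- collar_grip (a point): Middle of the red collar grip, 65 mm from the pivot along the lever while down. The grip is a cylinder round the lever, 24 mm in diameter, 52 to 76 mm from the pivot. Above it the 9 mm rod ends in a black knob, 16 mm wide, its top at 103 mm, fixed. Pinch the grip from above along the polisher's y: it turns between the fingers as the lever swings, so the hand can stay pointing down.
- lever (a joint): Lever angle, rad: 0 = off, leaning 0.45 from vertical towards the polisher's -x; 0.9 = on, leaning 0.45 towards +x; stops at both ends. It turns about lever_pivot, moves easily (0.05 N m) and stays where it is left, but cannot leave either end while the collar's cross-pin lies in the notch there.
- collar (a joint): Lift of the collar along the lever's own axis, m: 0 = down, cross-pin in a notch (when at an end); 0.016 = stop. The notches are 8 mm deep: lift it about 12 mm and keep it so, along the lever, all through the swing. A spring pushes it down with 2 N when down, 4.5 N when fully lifted; let go over a notch, it drops home by itself.
- tape_roll: Roll of tan tape lying flat, 48 mm across, 12 mm high, beside the machine (bystander). Origin: centre of its underside.
- bur_cup: Small white paper cup with red bands and burs in it, 33 mm across, 51 mm high, beside the machine (bystander). Origin: centre of its underside.
- needle_file: Needle file with a red handle, 146 mm long, 11 mm thick, lying beside the machine (bystander). Origin: centre of its underside.

How it is judged:
On the way, in this order (a step that is already met when the one before it is completed fails the run):
1. the collar is lifted at least 6 mm while the lever is still near the off end (under 0.25 rad) (value of joint collar above 0.006 m and value of joint lever below 0.25 rad), for 0.05 s.
2. the lever is at the on end (over 0.83 rad) and the collar is down in its notch (under 2 mm) (value of joint lever above 0.83 rad and value of joint collar below 0.002 m), for 0.2 s.
At the end, for the whole second after the job is handed in: The lever stands at its on end (over 0.83 of 0.9 rad) and still, the collar is down in the far notch (under 2 mm), and tape roll, bur cup and needle file lie within 20 mm of where they were (all of step 2 and velocity of joint lever between -0.05 and 0.05 rad/s and distance of each of tape_roll, bur_cup, needle_file from where it was at the start of the episode below 0.02 m); the robot touches nothing.
It fails at once if the lever is forced out of its lock, in mid-swing (0.25 to 0.65 rad) with the collar lifted under 5 mm (value of joint lever between 0.25 and 0.65 rad and value of joint collar below 0.005 m).
It fails at once if a bystander (tape roll, bur cup or needle file) is pushed more than 20 mm (distance of any of tape_roll, bur_cup, needle_file from where it was at the start of the episode above 0.02 m).
It also fails if it takes over 32 s, if anything falls off the work surface, if the arm or the gripper's body presses on something with over 40 N, if the wrist force passes 120 N, or if a joint passes its speed limit or range.

ROBOT

A 7-joint arm with a two-finger parallel gripper is mounted at the origin on a cart in front of the work surface, level with it; the furniture and walls round the work are solid. World frame = base frame: x ahead of the robot, y to its left, z up, the work surface at z = 0. Lengths are in m, angles in rad, forces in N, time in s.
With the tool pointing down it reaches from about 0.4 to 0.85 m from the base axis. Payload 4.5 kg.
Tool frame: the origin (TCP) lies midway between the tips of the shut fingers; the grasp point (between the pads) lies 19 mm behind it; z points along the fingers, y is the direction in which the jaws open and shut (so a half turn about z gives the same grasp; the last joint's range is limited). The gripper opens to 88 mm and grips with 3 to 60 N. Pads are 18 mm wide; open, the fingers measure 123 mm over their backs; the gripper's body (75 mm by 187 mm) begins 45 mm behind the grasp point.
Start: joints at [1.149, 0.689, -0.195, 1.565, 0.157, 0.902, -0.215], TCP at [0.275, -0.561, 0.239] pointing down, gripper open.
Joint ranges: [-3.01, 3.01], [-0.46, 2.08], [-1.47, 1.51], [0.13, 2.56], [-1, 4.14], [0.04, 2.09], [-2.66, 2.66]. Speed limits (rad/s): [2.57, 2.57, 3.14, 3.14, 3.14, 3.14, 3.14].

INTERFACE

Orientations are given as a unit quaternion [x, y, z, w].
In Python, from plant import r gives the robot as it stands. The module is installed in compiled form; this text tells all that it offers.
- The arm moves only by the shell command python3 -m jog 'ROWS' [FORCE]. ROWS is JSON, a list of rows, each an object with "translation": the shift along the tool's x, y, z in units of 40 mm (1.0 is 40 mm), a list of three; "twist": the turn about the tool's z in units of 6 degrees (1.0 is 6 degrees); "claw": the opening in per cent of the stroke, from 0 (shut) to 100 (fully open). A call has 1 to 20 rows; each row shifts and turns the commanded pose from where the row before left it, along the tool's axes as they then stand; what a row does not reach is not made up. A row lasts 1/12 s, in which the tool goes at most 41.7 mm and 7.16 degrees, less where a joint would pass 70% of its speed; a pose out of reach is approached as far as the arm can. A call is refused whole if a number of a shift passes 1 or a number of a turn 1, either way. A call with a gripper value outside its range is refused whole. The fingers move at their own pace and stop on an object; FORCE is the grip in N (left out, the last holds). Time passes only in rows, so rows that do not move let the fingers close. It gives the time, the measured TCP pose, the force and the opening at its end, in the units of the state.
- r.get_state(): the state, without advancing time (a new reading comes with each control period).
- r.snapshot(name): name is "scene" or "top"; returns a dict with "img" (400x640x3 uint8, red, green, blue), "fx", "fy", "cx", "cy" (pixels), "origin" and "rotation" of the camera in the world. Camera axes: x right, y up, looking along -z (the intrinsics and any distortion apply to the point x, -y, -z); pixel columns grow to the right and rows downward; lengths in m; the calibration is good to about 2 mm. A picture is of the moment at which its call begins. There is no depth.
- r.finish_job(): hands the job in, once; it reports no verdict.
Trained networks look in the newest picture that a camera, given by its name, has taken for a name from the list of things; names that differ only in an ending like _2 or _b are one class to them, and where a whole thing is asked for, a point or a joint stands for the part that bears it (a point fixed in the world has none). Each returns a list of dicts, best first, with "confidence" (0 to 1); they miss things now and then, are a little off and sometimes report something else, mostly with a low value. They report only what shows in the picture. A call takes as long as a camera call.
- r.spot_in(label, camera): "rect" ([left, top, right, bottom] in pixels, round what is visible of it).
- r.spot_point(label, camera): "location" ([row, column] in pixels: a listed point, or the origin of a listed thing).
The state is a dict: "clock": time; "q": joint angles; "qd": joint speeds; "joint_torque": joint torques, N m; "tool_pos": TCP position; "eef_rot": TCP orientation; "contact_force": force on the tool from outside, world axes, zero at the start; "moment": the same for the moment, N m; "opening": opening from 0.0 (shut) to 1.0 (fully open).
Only numpy, scipy, OpenCV 4.12 (cv2) and the standard library are available. Lean on these libraries where they do the work, as an engineer would, in place of code of your own. Each camera call takes 0.05 s, during which the arm holds its last target. There are 200 camera calls.

## Working session

There is one attempt and no reset: what is moved stays moved. The work goes in short steps, Python scripts to look and compute and a shell command to move; the robot and the scene stay as the last step left them, time stands still between calls to the robot, and variables do not carry over. Pictures are saved under pics/ and viewed, about 8 in all and at most 12, crops included, and the job is handed in when it is done.

```bash
mkdir -p pics; cat > h.py <<'E'
from plant import r
import numpy as np, cv2
def snap(n,f=None):
    s=r.snapshot(n)
    if f: cv2.imwrite('pics/'+f,cv2.cvtColor(s['img'],cv2.COLOR_RGB2BGR))
    return s
def ray(s,rc):
    d=np.array([(rc[1]-s['cx'])/s['fx'],-(rc[0]-s['cy'])/s['fy'],-1.])
    d=np.array(s['rotation'])@d; return np.array(s['origin']),d/np.linalg.norm(d)
def atz(s,rc,z):
    o,d=ray(s,rc); return o+d*(z-o[2])/d[2]
def tri(a,b):
    (o1,d1),(o2,d2)=a,b
    t=np.linalg.lstsq(np.c_[d1,-d2],o2-o1,rcond=None)[0]
    p,q=o1+t[0]*d1,o2+t[1]*d2; return (p+q)/2,np.linalg.norm(p-q)
E
python3 - <<'E'
from h import *
np.set_printoptions(precision=4,suppress=True)
S={c:snap(c,c+'0.png') for c in('scene','top')}
for c in S:
    print(c,{k:np.round(v,3).tolist() if k!='img' else 0 for k,v in S[c].items()})
for l in['polisher','lever_pivot','collar_grip','tape_roll','bur_cup','needle_file']:
    R={}
    for c in S:
        d=r.spot_point(l,c); R[c]=d
        print(l,c,[(np.round(x['location'],1).tolist(),round(x['confidence'],2)) for x in d[:2]])
    if all(R.values()): print('   ',tri(*[ray(S[c],R[c][0]['location']) for c in S]))
print(r.get_state())
E
```

```text
scene {'img': 0, 'fx': 382.876, 'fy': 382.876, 'cx': 311.311, 'cy': 203.976, 'origin': [0.061, 0.38, 0.744], 'rotation': [-0.143, 0.309, 0.841, -0.42]}
top {'img': 0, 'fx': 487.135, 'fy': 487.135, 'cx': 321.137, 'cy': 197.678, 'origin': [0.433, 0.058, 0.958], 'rotation': [-0.01, 0.036, 0.716, -0.697]}
polisher scene [([214.7, 343.7], 0.76)]
polisher top [([209.1, 354.2], 0.58)]Traceback (most recent call last):
  File "<stdin>", line 11, in <module>
  File "h.py", line 9, in ray
    d=np.array(s['rotation'])@d; return np.array(s['origin']),d/np.linalg.norm(d)
      ~~~~~~~~~~~~~~~~~~~~~~~^~
ValueError: matmul: Input operand 1 has a mismatch in its core dimension 0, with gufunc signature (n?,k),(k,m?)->(n?,m?) (size 3 is different from 4)
```

View pics/scene0.png

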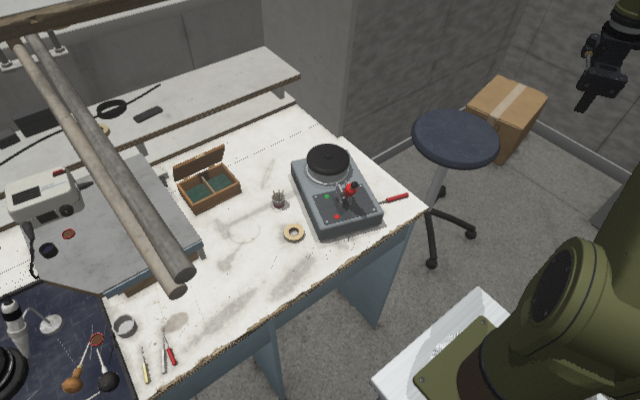

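View pics/top0.png

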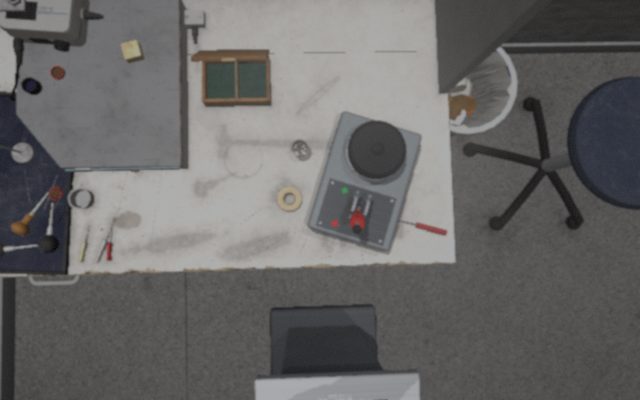

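The scene picture shows the polisher at about (345,190) with the red collar at (350,188), and the file to its right. The top picture has the polisher at (365,180), drum away from the robot, collar at (357,222), tape at (289,198), cup at (301,150) and file at (425,228). The camera rotation is a quaternion, so I'll fix the helper for that.

```bash
sed -i 's/^import numpy.*/&\nfrom scipy.spatial.transform import Rotation as Ro/; s/np.array(s\[.rotation.\])@d/Ro.from_quat(s["rotation"]).apply(d)/' h.py
python3 - <<'E'
from h import *
np.set_printoptions(precision=4,suppress=True)
S={c:snap(c) for c in('scene','top')}
Z=dict(polisher=0,lever_pivot=.068,collar_grip=.1265,tape_roll=0,bur_cup=0,needle_file=0)
for l in Z:
    R={c:r.spot_point(l,c) for c in S}
    for c in S:
        for x in R[c][:2]: print(l,c,np.round(x['location'],1),round(x['confidence'],2),atz(S[c],x['location'],Z[l]))
    if all(R.values()): print('   tri',*tri(*[ray(S[c],R[c][0]['location']) for c in S]))
# dots in top image, deck z=.055
h=cv2.cvtColor(S['top']['img'],cv2.COLOR_RGB2HSV)
for n,lo,hi in(('green',(45,120,60),(85,255,255)),('red',(0,150,80),(8,255,255)),('red2',(172,150,80),(180,255,255))):
    m=cv2.inRange(h,lo,hi); N,_,st,ce=cv2.connectedComponentsWithStats(m)
    for i in range(1,N):
        if st[i,4]>4 and 300<ce[i][0]<420: print(n,st[i],ce[i],atz(S['top'],ce[i][::-1],.055))
# lid knob / drum : dark blob
g=S['top']['img'].max(2); m=(g<50).astype('uint8');N,_,st,ce=cv2.connectedComponentsWithStats(m)
for i in range(1,N):
    if st[i,4]>800 and 320<ce[i][0]<430: print('dark',st[i],ce[i],atz(S['top'],ce[i][::-1],.102))
s=r.get_state(); print(s['tool_pos'],s['eef_rot'],Ro.from_quat(s['eef_rot']).as_matrix(),s['contact_force'],s['clock'])
im=S['top']['img'][100:260,280:460]; cv2.imwrite('pics/c1.png',cv2.resize(im[:,:,::-1],None,fx=4,fy=4,interpolation=2)[:600])
E
```

```text
polisher scene [214.5 340.1] 0.6 [ 0.4759 -0.0436  0.    ]
polisher top [208.8 356.6] 0.64 [ 0.4716 -0.0484  0.    ]
   tri [ 0.4737 -0.0459  0.0002] 0.006366433985269283
lever_pivot scene [201.3 341.2] 0.59 [ 0.4662 -0.032   0.068 ]
lever_pivot top [207.5 357.3] 0.76 [ 0.4713 -0.0422  0.068 ]
   tri [ 0.4732 -0.0422  0.054 ] 0.004176077691390812
collar_grip scene [189.6 351. ] 0.67 [ 0.4438 -0.0351  0.1265]
collar_grip top [222.8 358.3] 0.57 [ 0.4425 -0.0364  0.1265]
   tri [ 0.4432 -0.0357  0.1267] 0.0018680277430526023
tape_roll scene [235.6 291.6] 0.68 [0.4957 0.0897 0.    ]
tape_roll top [200.2 290.4] 0.58 [0.4922 0.0817 0.    ]
   tri [ 0.495   0.0851 -0.0035] 0.008398588229864832
bur_cup scene [201.  281.2] 0.68 [ 0.5987  0.0487 -0.    ]
bur_cup scene [200.7 384.6] 0.49 [ 0.4423 -0.1642 -0.    ]
bur_cup top [153.  298.4] 0.61 [0.5854 0.0636 0.    ]
   tri [0.58   0.0621 0.0274] 0.0033325122322312556
needle_file scene [203.3 382.6] 0.63 [ 0.4391 -0.154   0.    ]
needle_file top [222.2 413.3] 0.57 [ 0.442  -0.1601  0.    ]
   tri [ 0.4429 -0.1612 -0.0088] 0.0022674490122283884
green [343 189   4   4  14] [344.5    190.2857] [ 0.5046 -0.0208  0.055 ]
red [351 213  13  15 111] [357.4054 219.6126] [ 0.4493 -0.0431  0.055 ]
red [333 221   4   5  16] [334.5 223. ] [ 0.4442 -0.0002  0.055 ]
[ 0.2752 -0.5612  0.2388] [0.9741 0.2259 0.     0.    ] [[ 0.8979  0.4402  0.0001]
 [ 0.4402 -0.8979 -0.0001]
 [ 0.      0.0001 -1.    ]] [-0.6756  0.0238 -0.1974] 0.9
```

View pics/c1.png

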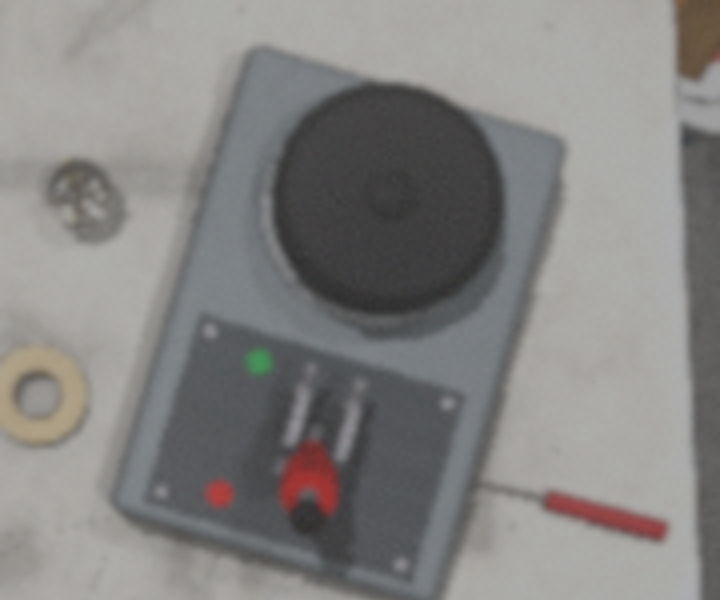

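Yaw from the dots is about -18.8° and from the box edge about -18°. The grip triangulates to z=0.127, where 0.1265 is expected. The crop shows the lever leaning to the red side, with the file to its right and the tape and cup to its left. I'll turn first, then cross over to the lever at the same height.

```bash
python3 -m jog '[{"translation":[0,0,0],"twist":0.92,"claw":100},{"translation":[0,0,0],"twist":0.92,"claw":100},{"translation":[0,0,0],"twist":0.92,"claw":100},{"translation":[0,0,0],"twist":0.92,"claw":100},{"translation":[0,0,0],"twist":0.92,"claw":100},{"translation":[0,0,0],"twist":0.92,"claw":100},{"translation":[0,0,0],"twist":0.92,"claw":100},{"translation":[0,0,0],"twist":0.92,"claw":100}]' 30
python3 -m jog '[{"translation":[0,-0.8,0],"twist":0,"claw":100},{"translation":[0,-0.8,0],"twist":0,"claw":100},{"translation":[0,-0.8,0],"twist":0,"claw":100},{"translation":[0,-0.8,0],"twist":0,"claw":100},{"translation":[0,-0.8,0],"twist":0,"claw":100},{"translation":[0,-0.8,0],"twist":0,"claw":100},{"translation":[0,-0.8,0],"twist":0,"claw":100},{"translation":[0,-0.8,0],"twist":0,"claw":100},{"translation":[0,-0.8,0],"twist":0,"claw":100},{"translation":[0,-0.8,0],"twist":0,"claw":100},{"translation":[0,-0.8,0],"twist":0,"claw":100},{"translation":[0,-0.8,0],"twist":0,"claw":100},{"translation":[0,-0.8,0],"twist":0,"claw":100},{"translation":[0,-0.8,0],"twist":0,"claw":100},{"translation":[0,-0.8,0],"twist":0,"claw":100},{"translation":[0,-0.8,0],"twist":0,"claw":100},{"translation":[0,0,0],"twist":0,"claw":100},{"translation":[0,0,0],"twist":0,"claw":100}]'
cat > w.py <<'E'
from h import *
np.set_printoptions(precision=4,suppress=True)
a=np.radians(-18.4); ux=np.array([np.cos(a),np.sin(a),0]); uy=np.array([-ux[1],ux[0],0])
def rel(piv):
    s=r.get_state(); M=Ro.from_quat(s['eef_rot']).as_matrix(); p=np.array(s['tool_pos'])
    g=p-.019*(-M[:,2])*1.0 if 0 else p-.019*M[:,2]
    d=g-piv; print('clock',s['clock'],'tcp',p,'grasp rel pivot (px,py,z)',d@ux,d@uy,d[2],'toolx yaw',np.degrees(np.arctan2(M[1,0],M[0,0])),'tilt',M[:,2],'open',s['opening'],'F',s['contact_force'])
E
python3 - <<'E'
from w import *
S=snap('top'); 
k=atz(S,(148,377.5),.114); print('knob',k,'pivot from knob',k-.108*ux)
piv=np.array([.4699,-.0449,.068]); print((k-piv)[:2],np.degrees(np.arctan2(*(k-piv)[1::-1])),np.linalg.norm((k-piv)[:2]))
rel(piv)
S2=snap('scene','s2.png')
im=S2['img'][60:310,180:480]; cv2.imwrite('pics/c2.png',cv2.resize(im[:,:,::-1],None,fx=2.4,fy=2.4,interpolation=2))
E
```

```text
clock: 1.57
tool_pos: [0.2752, -0.5612, 0.2388]
eef_rot: [0.987, -0.159, 0.0, 0.0]
contact_force: [-0.3, -0.6, 0.2]
opening: 1.0
clock: 3.07
tool_pos: [0.4345, -0.0724, 0.2388]
eef_rot: [0.988, -0.154, 0.0, -0.0]
contact_force: [-0.4, 0.3, -0.3]
opening: 1.003
knob [ 0.5729 -0.0762  0.114 ] pivot from knob [ 0.4704 -0.0421  0.114 ]
[ 0.103  -0.0313] -16.8947006424543 0.1076705850377287
clock 3.1167 tcp [ 0.4338 -0.0742  0.2388] grasp rel pivot (px,py,z) -0.02499197862160832 -0.039154490420857814 0.18980672517321762 toolx yaw -17.956988853724717 tilt [ 0.0002 -0.0003 -1.    ] open 0.999139900743891 F [-0.0223 -0.1137  1.1633]
```

View pics/c2.png

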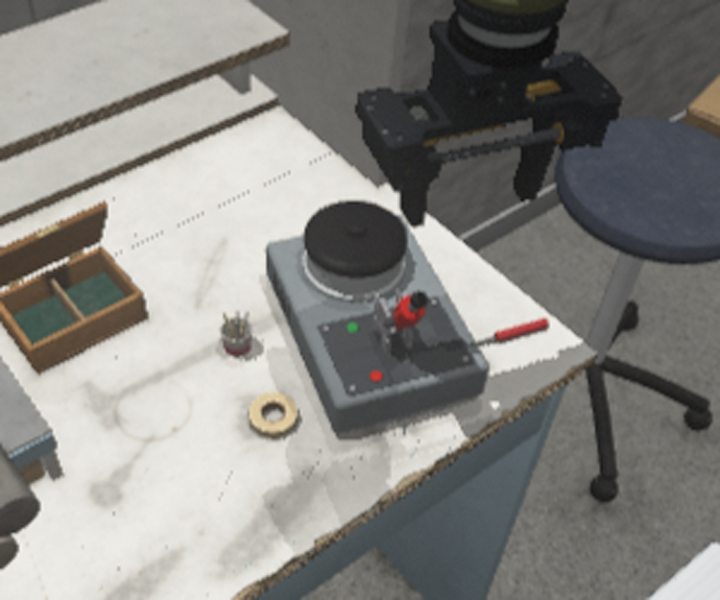

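The gripper hovers at crop (485,150), behind the lever in this view and clear of the machine. The knob gives the pivot as (0.470,-0.042) and the grip as (0.470,-0.045), so they agree. I'll centre over the lever, descend and close lightly.

```bash
sed -i 's/-18.4/-18.0/' w.py
python3 -m jog '[{"translation":[-0.04,-0.5,0],"twist":0,"claw":100},{"translation":[-0.03,-0.5,0],"twist":0,"claw":100},{"translation":[0,0,0.5],"twist":0,"claw":100},{"translation":[0,0,0.5],"twist":0,"claw":100},{"translation":[0,0,0.5],"twist":0,"claw":100},{"translation":[0,0,0.5],"twist":0,"claw":100},{"translation":[0,0,0.5],"twist":0,"claw":100},{"translation":[0,0,0.4],"twist":0,"claw":100},{"translation":[0,0,0.25],"twist":0,"claw":100},{"translation":[0,0,0.1],"twist":0,"claw":100},{"translation":[0,0,0],"twist":0,"claw":100},{"translation":[0,0,0],"twist":0,"claw":100}]' 5
python3 - <<'E'
from w import *
rel(np.array([.4705,-.0435,.068]))
a=snap('scene')['img'][120:270,280:440]; b=snap('top')['img'][110:260,290:450]
cv2.imwrite('pics/c3.png',cv2.resize(np.hstack([a,b])[:,:,::-1],None,fx=2.5,fy=2.5,interpolation=2))
E
```

```text
clock: 4.17
tool_pos: [0.4435, -0.0366, 0.109]
eef_rot: [0.987, -0.158, 0.0, 0.0]
contact_force: [0.5, -1.0, -0.5]
opening: 1.003
clock 4.1667 tcp [ 0.4435 -0.0366  0.109 ] grasp rel pivot (px,py,z) -0.027842066069778452 -0.0017553388528663751 0.06001886411779128 toolx yaw -18.153617152688636 tilt [ 0.0002 -0.0005 -1.    ] open 1.0033776937514531 F [ 0.5475 -0.9812 -0.4556]
```

View pics/c3.png

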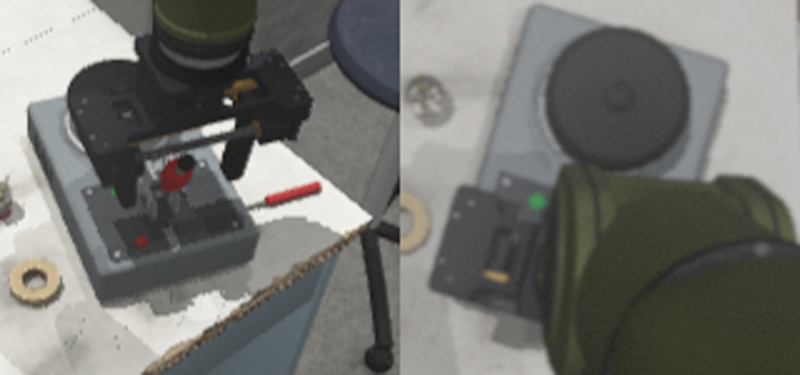

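The left half shows the red collar at (175,178) between the two open fingers; the top view is hidden by the arm. I'll close lightly and watch the side force.

```bash
python3 -m jog '[{"translation":[0,0,0],"twist":0,"claw":10},{"translation":[0,0,0],"twist":0,"claw":10},{"translation":[0,0,0],"twist":0,"claw":10},{"translation":[0,0,0],"twist":0,"claw":10},{"translation":[0,0,0],"twist":0,"claw":10},{"translation":[0,0,0],"twist":0,"claw":10},{"translation":[0,0,0],"twist":0,"claw":10},{"translation":[0,0,0],"twist":0,"claw":10},{"translation":[0,0,0],"twist":0,"claw":10},{"translation":[0,0,0],"twist":0,"claw":10}]' 5
```

```text
clock: 5.1
tool_pos: [0.4439, -0.0345, 0.1087]
eef_rot: [0.988, -0.156, 0.0, -0.001]
contact_force: [2.1, 10.2, 0.6]
opening: 0.274
```

Opening 24 mm matches the collar. A 10 N side force shows the hand about 2 mm off centre, so I'll shift, firm up the grip and check.

```bash
python3 -m jog '[{"translation":[0,-0.05,0],"twist":0,"claw":10},{"translation":[0,0,0],"twist":0,"claw":10},{"translation":[0,0,0],"twist":0,"claw":0},{"translation":[0,0,0],"twist":0,"claw":0},{"translation":[0,0,0],"twist":0,"claw":0},{"translation":[0,0,0],"twist":0,"claw":0}]' 30
python3 - <<'E'
from w import *
rel(np.array([.4705,-.0435,.068]))
E
```

```text
clock: 5.6
tool_pos: [0.444, -0.0337, 0.1087]
eef_rot: [0.988, -0.157, 0.0, 0.0]
contact_force: [0.2, -0.5, 0.5]
opening: 0.257
clock 5.6 tcp [ 0.444  -0.0337  0.1087] grasp rel pivot (px,py,z) -0.02820544984407982 0.0011543226468182684 0.05973241503798701 toolx yaw -18.051331384630394 tilt [-0.     -0.0002 -1.    ] open 0.25711137187058036 F [ 0.1734 -0.5035  0.5255]
```

Now lift 13 mm along the lever.

```bash
python3 -m jog '[{"translation":[-0.035,0,-0.0725],"twist":0,"claw":0},{"translation":[-0.035,0,-0.0725],"twist":0,"claw":0},{"translation":[-0.035,0,-0.0725],"twist":0,"claw":0},{"translation":[-0.035,0,-0.0725],"twist":0,"claw":0},{"translation":[0,0,0],"twist":0,"claw":0},{"translation":[0,0,0],"twist":0,"claw":0}]'
python3 - <<'E'
from w import *
rel(np.array([.4705,-.0435,.068]))
b=snap('scene')['img'][140:240,290:410]
cv2.imwrite('pics/c4.png',cv2.resize(b[:,:,::-1],None,fx=5,fy=5,interpolation=2))
E
```

```text
clock: 6.1
tool_pos: [0.4388, -0.0319, 0.1205]
eef_rot: [0.988, -0.157, 0.0, 0.0]
contact_force: [0.9, -1.6, -4.5]
opening: 0.256
clock 6.1 tcp [ 0.4388 -0.0319  0.1205] grasp rel pivot (px,py,z) -0.033771729997542736 0.001220286208586276 0.07150295265177622 toolx yaw -18.043392347790256 tilt [ 0.0004 -0.0002 -1.    ] open 0.25562219834654476 F [ 0.9153 -1.5564 -4.4803]
```

View pics/c4.png

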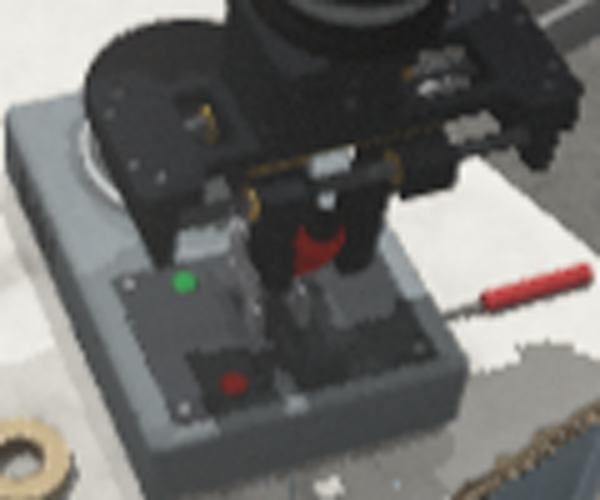

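The collar (crop (320,250)) is raised out between the fingers. Displacement is 13 mm along the lever, and the spring force of about 4 N matches that lift. First half of the swing, on an arc of radius 78.5 mm:

```bash
python3 -m jog '[{"translation":[0.135,0,-0.059],"twist":0,"claw":0},{"translation":[0.139,0,-0.049],"twist":0,"claw":0},{"translation":[0.142,0,-0.038],"twist":0,"claw":0},{"translation":[0.145,0,-0.027],"twist":0,"claw":0},{"translation":[0.146,0,-0.016],"twist":0,"claw":0},{"translation":[0.147,0,-0.005],"twist":0,"claw":0},{"translation":[0,0,0],"twist":0,"claw":0}]'
python3 - <<'E'
from w import *
rel(np.array([.4705,-.0435,.068]))
E
```

```text
clock: 6.73
tool_pos: [0.4723, -0.0431, 0.1281]
eef_rot: [0.988, -0.157, 0.001, 0.0]
contact_force: [-2.0, -0.8, -4.5]
opening: 0.26
clock 6.7333 tcp [ 0.4723 -0.0431  0.1281] grasp rel pivot (px,py,z) 0.0015979320777181048 0.0009822735577590925 0.07905847155915771 toolx yaw -18.08627558618094 tilt [ 0.0009 -0.0005 -1.    ] open 0.2598629601037007 F [-1.9914 -0.8323 -4.4802]
```

Radius is held (79 mm) and the force is unchanged. Second half.

```bash
python3 -m jog '[{"translation":[0.147,0,0.005],"twist":0,"claw":0},{"translation":[0.146,0,0.016],"twist":0,"claw":0},{"translation":[0.145,0,0.027],"twist":0,"claw":0},{"translation":[0.142,0,0.038],"twist":0,"claw":0},{"translation":[0.139,0,0.049],"twist":0,"claw":0},{"translation":[0.135,0,0.059],"twist":0,"claw":0},{"translation":[0,0,0],"twist":0,"claw":0},{"translation":[0,0,0],"twist":0,"claw":0}]'
python3 - <<'E'
from w import *
rel(np.array([.4705,-.0435,.068]))
E
```

```text
clock: 7.4
tool_pos: [0.502, -0.0529, 0.1197]
eef_rot: [0.988, -0.157, -0.002, 0.0]
contact_force: [-7.1, 0.8, -1.2]
opening: 0.261
clock 7.4 tcp [ 0.502  -0.0529  0.1197] grasp rel pivot (px,py,z) 0.03299112758790935 0.0008033984953849001 0.07071306731200963 toolx yaw -18.04589169478398 tilt [-0.0043  0.0004 -1.    ] open 0.2607547164910498 F [-7.145   0.7667 -1.1881]
```

A 7 N stop force shows the lever at the far end. I'll lower the collar along the lever into the notch, then open.

```bash
python3 -m jog '[{"translation":[-0.03,0,0.0675],"twist":0,"claw":0},{"translation":[-0.03,0,0.0675],"twist":0,"claw":0},{"translation":[-0.03,0,0.0675],"twist":0,"claw":0},{"translation":[-0.03,0,0.0675],"twist":0,"claw":0},{"translation":[0,0,0],"twist":0,"claw":0},{"translation":[0,0,0],"twist":0,"claw":0}]'
python3 - <<'E'
from w import *
rel(np.array([.4705,-.0435,.068]))
E
python3 -m jog '[{"translation":[0,0,0],"twist":0,"claw":100},{"translation":[0,0,0],"twist":0,"claw":100},{"translation":[0,0,0],"twist":0,"claw":100},{"translation":[0,0,0],"twist":0,"claw":100},{"translation":[0,0,0],"twist":0,"claw":100},{"translation":[0,0,0],"twist":0,"claw":100},{"translation":[0,0,0],"twist":0,"claw":100},{"translation":[0,0,0],"twist":0,"claw":100}]'
python3 - <<'E'
from w import *
rel(np.array([.4705,-.0435,.068]))
E
```

```text
clock: 7.9
tool_pos: [0.4984, -0.0516, 0.1102]
eef_rot: [0.988, -0.157, -0.001, 0.0]
contact_force: [-8.0, -0.2, 9.2]
opening: 0.257
clock 7.9 tcp [ 0.4984 -0.0516  0.1102] grasp rel pivot (px,py,z) 0.029045194221670047 0.0008682598810585123 0.06119529160858819 toolx yaw -18.053292792317528 tilt [-0.0016  0.0001 -1.    ] open 0.25725577550553536 F [-7.9583 -0.1618  9.2154]
clock: 8.57
tool_pos: [0.4993, -0.0515, 0.1095]
eef_rot: [0.988, -0.157, 0.0, 0.0]
contact_force: [-1.0, 0.1, 0.2]
opening: 0.843
clock 8.5667 tcp [ 0.4993 -0.0515  0.1095] grasp rel pivot (px,py,z) 0.029898840486649494 0.0012650774370268937 0.060490457768950734 toolx yaw -18.041089246287466 tilt [ 0.0003 -0.0001 -1.    ] open 0.8434352370108278 F [-1.0089  0.1356  0.1631]
```

Released. Rise, back off toward the robot's right, then look.

```bash
python3 -m jog '[{"translation":[0,0,0],"twist":0,"claw":100},{"translation":[0,0,0],"twist":0,"claw":100},{"translation":[0,0,-0.3],"twist":0,"claw":100},{"translation":[0,0,-0.6],"twist":0,"claw":100},{"translation":[0,0,-0.7],"twist":0,"claw":100},{"translation":[0,0,-0.7],"twist":0,"claw":100},{"translation":[0,0,-0.7],"twist":0,"claw":100},{"translation":[0,0.7,-0.2],"twist":0,"claw":100},{"translation":[0,0.8,0],"twist":0,"claw":100},{"translation":[0,0.8,0],"twist":0,"claw":100},{"translation":[0,0.8,0],"twist":0,"claw":100},{"translation":[0,0.8,0],"twist":0,"claw":100},{"translation":[0,0.8,0],"twist":0,"claw":100},{"translation":[0,0.8,0],"twist":0,"claw":100},{"translation":[0,0.5,0],"twist":0,"claw":100},{"translation":[0,0,0],"twist":0,"claw":100}]'
python3 - <<'E'
from w import *
S={c:snap(c) for c in('scene','top')}
for l,e in(('collar_grip',None),('tape_roll',(.495,.085)),('bur_cup',(.58,.062)),('needle_file',(.443,-.161))):
    R={c:r.spot_point(l,c) for c in S}
    print(l,{c:np.round(R[c][0]['location'],1) for c in S if R[c]},e)
    if all(R.values()): print('   tri',*tri(*[ray(S[c],R[c][0]['location']) for c in S]))
piv=np.array([.4705,-.0435,.068])
for L in(0,.008,.012):
    p=piv+(.065+L)*(np.sin(.45)*ux+np.cos(.45)*np.array([0,0,1])); o=[]
    for c in S:
        d=Ro.from_quat(S[c]['rotation']).inv().apply(p-S[c]['origin']); o.append((S[c]['cy']-S[c]['fy']*d[1]/-d[2],S[c]['cx']+S[c]['fx']*d[0]/-d[2]))
    print('pred lift',L,p,np.round(o,1))
a=S['scene']['img'][150:230,300:390]; b=S['top']['img'][150:230,310:400]
cv2.imwrite('pics/c5.png',cv2.resize(np.hstack([a,b])[:,:,::-1],None,fx=4.4,fy=4.4,interpolation=2))
E
```

```text
clock: 9.9
tool_pos: [0.4222, -0.2851, 0.2377]
eef_rot: [0.987, -0.161, -0.0, 0.002]
contact_force: [0.1, 0.1, -0.4]
opening: 0.995
collar_grip {'scene': array([171. , 338.5]), 'top': array([188.3, 365.8])} None
   tri [ 0.5022 -0.0503  0.127 ] 0.002682847139754419
tape_roll {'scene': array([236.3, 291.9]), 'top': array([199.6, 287.1])} (0.495, 0.085)
   tri [ 0.4942  0.0889 -0.0019] 0.0016884507269734773
bur_cup {'scene': array([205.3, 278.7]), 'top': array([150., 295.])} (0.58, 0.062)
   tri [0.5882 0.0673 0.007 ] 0.0070066649251707604
needle_file {'scene': array([201.7, 382. ]), 'top': array([223. , 411.8])} (0.443, -0.161)
   tri [ 0.4414 -0.1553  0.0032] 0.0026730194355461057
pred lift 0 [ 0.4974 -0.0522  0.1265] [[172.  341.1]
 [190.6 366.4]]
pred lift 0.008 [ 0.5007 -0.0533  0.1337] [[168.7 340.8]
 [188.3 367.5]]
pred lift 0.012 [ 0.5024 -0.0538  0.1373] [[167.1 340.6]
 [187.2 368. ]]
```

View pics/c5.png

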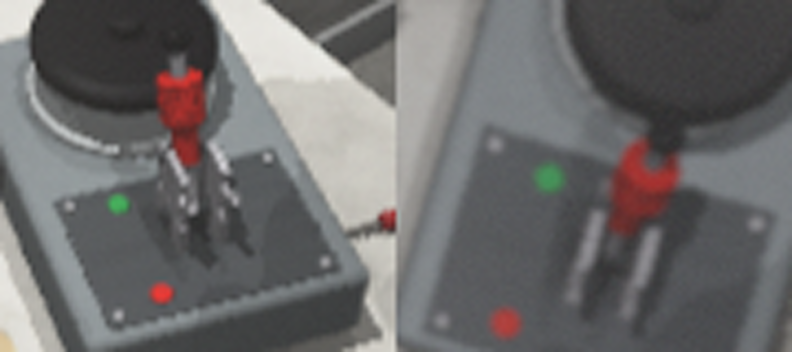

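The lever now leans to the green side. In the left view the collar is at (180,95) with about 4 native pixels of bare rod below the knob (170,45), which is what "down" predicts; at 8 mm lift only about 1 px would show. Grip triangulates to z=0.127, against 0.1265 for seated and 0.134 for riding on the rim. The hand is clear and untouched, so I'm handing in.

```bash
python3 -c "
from plant import r
print(r.finish_job())"
```

```text
the job is handed in; nothing more can be done
None
```

The polisher lever is over at the green dot with the collar down in the far notch, and the job is handed in; no verdict is reported. I lifted the collar 13 mm along the lever, swung it across on a 79 mm arc, and lowered it at the far stop. Then I let go and backed the hand well clear.

**Checks that agreed**
- **Far stop:** a 7 N stop force showed at the end of the swing.
- **Collar seated:** the grip's measured height was 0.127 m, against 0.1265 m expected when seated. The length of bare rod showing in the picture also fits a seated collar.
- **Time and contact:** the clock read about 10 s at the end, and the hand showed no contact force.

**Checks that disagreed or were less sure**
- **Collar position:** the collar's horizontal position came out about 5 mm off the model, which I put down to camera and detector error.
- **Lowering force:** lowering the collar ended with about 9 N of upward force. I took this as the collar bottoming in its notch, since its height afterwards read as seated.
- **Bystanders:** the tape roll, bur cup and needle file re-measured 4 to 10 mm horizontally from their first positions. That is within the detector's scatter and under the 20 mm limit. The hand never came near the tape roll or cup, and passed over the file only at height.

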